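Fish the bench weight out of the tool rack's deep tube

TASK

The round bench weight for the glued card holder has dropped down the deep tube of the tool rack. Take the hooked picker out of its block, feel with the hook for the way into the brass loop on the weight - gently, never forcing it - draw the weight up out of the tube and stand it softly and upright in the middle of the plywood pressing board. Then unhook it and put the picker back all the way down in its slot; don't handle the weight with the fingers, and leave the other things where they are.

Things in the scene. Friction and masses are not known exactly. Their poses are not given: they have to be found in the camera images.
- well_mouth (a point): Centre of the mouth of the deep aluminium tube (the well) of the tool rack, on its rim, 130 mm above the table; z up. Round, 47 mm inside, 55 mm outside. Too narrow and deep for a gripper. Outside it, towards +x of this frame, stands a low block with punches (to 125 mm from the tube's axis, 110 mm high at most). Fixed; it may stand on either side of the table.
- well_floor (a point): Centre of the tube's inner floor, 6 mm above the table (124 mm deep). The weight stands flat on it, up to 1.5 mm off centre each way, free to slide.
- weight_mid (a point): Bench weight: round dark steel disc with a brass band, 42 mm diameter, 20 mm high, about 0.24 kg. This point is its middle, 10 mm above its underside; z up.
- eye_mid (a point): Centre of the hole of the upright square brass loop screwed into the weight's top, 24.5 mm above weight_mid. Bar 4.5 mm thick, hole 16.5 mm wide and high, 25.5 mm over all; its flat top is 12.8 mm above this point. Fast on the weight, alike front and back, it faces ANY way: this frame does not tell it; feel (or look) for it. In this tube the hook gets down past it only within about 0.4 rad of face-on; otherwise it lands on the loop's top.
- picker_grip (a point): Grip centre of the hooked picker, on its stem's axis, half-way up its flat wooden handle (28 mm along x, 18 mm along y: grip across y; 60 mm long, from 32 mm below to 28 mm above this point). z up along the handle. The picker weighs 0.1 kg and stands upright in its block.
- picker_flange (a point): Centre of the underside of the picker's round brass flange (38 mm diameter, 6 mm thick), 38 mm below picker_grip. It rests on the block's top. A straight steel stem, 4.5 mm thick, runs down from here to the hook. Axes as picker_grip.
- picker_hook (a point): Bight of the picker's flat steel hook, 142 mm below picker_grip and 6.5 mm from the stem's axis towards +x. A foot, 8 mm wide and 4 mm thick, runs along +x from the stem to an upturned tip of the same section (outer end 8.5 mm ahead of this point, top 6.5 mm above it); the foot's underside is 2 mm below this point, the stem's surface 4.3 mm behind it; free gap between stem and tip 8.7 mm. Axes as picker_grip.
- slot (a point): Centre of the picker's slot on the top face of the wooden picker block (80 x 66 mm), 112 mm above the table. 26 mm along this frame's x by 16 mm along y, mouth chamfered 3 mm, right through. The hook's foot goes in lengthwise along x (either way round), picker_hook over the slot's centre, until the flange rests on the block. Fixed; it may stand on either side of the table.
- board_top (a point): Centre of the top face of the plywood pressing board (110 mm along x, 80 mm along y; top 19 mm above the table), which lies on the glued card holder. Fixed.
- mallet: Bystander: white-headed maul standing on its head, 62 mm diameter, 195 mm high. Origin at the centre of its underside.
- thread_cone: Bystander: brown thread cone, 68 mm diameter, 103 mm high. Origin at the centre of its underside.
- glue_tin: Bystander: tin with yellow label, 72 mm diameter, 75 mm high. Origin at the centre of its underside.
- dye_bottle: Bystander: amber dye jar, 38 mm diameter, 85 mm high. Origin at the centre of its underside.
- knob_weight: Bystander: another, bigger weight with a brass knob, 54 mm diameter, 42 mm high; it stays where it is. Origin at the centre of its underside.
- beveler: Bystander: edge beveler with wooden handle lying down, 160 mm long, 26 mm high. Origin under its middle.
- rivet_tray: Bystander: small wooden tray of rivets, 85 x 65 x 22 mm. Origin at the centre of its underside.
Mind the look-alikes: they are no part of the job. Leave any purple look-alike of the part that bears picker_grip alone. Leave any purple look-alike of the part that bears slot alone.

How it is judged:
By the outcome, as a careful person would: the job done as asked, in the order asked, and still so for the second after the job is handed in, with the robot touching nothing.
It also fails if it takes over 72 s, if anything falls off the work surface, if the arm or the gripper's body presses on something with over 40 N, if the wrist force passes 120 N, or if a joint passes its speed limit or range.

ROBOT

A 6-joint arm with a two-finger parallel gripper is mounted at the origin on the work surface. World frame = base frame: x ahead of the robot, y to its left, z up, the work surface at z = 0. Lengths are in m, angles in rad, forces in N, time in s.
With the tool pointing down it reaches from about 0.35 to 0.875 m from the base axis. Payload 15.5 kg.
Tool frame: the origin (TCP) lies at the very end of the fingers, on their centre line; the grasp point (between the pads) lies 19 mm behind it (grip_depth is the z of the grasp point in the tool frame, in m); z points along the fingers, y is the line along which they close (so a half turn about z gives the same grasp; the last joint's range is limited). The gripper opens to 85 mm and grips with 20 to 120 N. Pads are 22 mm wide; open, the fingers measure 114 mm over their backs; the gripper's body (76 mm by 85 mm) begins 54 mm behind the grasp point. The pads swing forward as they close: fully open they stand 13 mm farther back than shut.
Start: joints at [-1.363, 0.494, 1.345, -0, 1.302, -0.096], TCP at [0.187, -0.596, 0.196] pointing down, gripper open.
Joint ranges: [-2.91, 2.91], [-0.82, 2.16], [0.22, 2.67], [-1.22, 4.37], [0.12, 2.79], [-3.08, 3.08]. Speed limits (rad/s): [1.89, 1.89, 2.57, 3.01, 3.01, 3.01].

INTERFACE

Orientations are given as a unit quaternion [x, y, z, w].
In Python, from rig import * gives the robot as it stands.
- The arm moves only by the tool jog_arm, never from a script. Its argument "motion" is a list of rows, each a list of 7 numbers: the shift along the tool's x, y, z in mm, then the turn, a rotation vector about the tool's x, y, z in rad, then the gripper's target within -1 to 1 (shut at 1, half-way at 0, fully open at -1). A call has exactly 8 rows; each row is the pose to reach, as a shift and turn from the pose commanded when the call began, along the tool's axes at that moment; what a row does not reach only later rows make up. A row lasts 1/8 s, in which the tool goes at most 62.5 mm and 10.7 degrees, less where a joint would pass 70% of its speed; a pose out of reach is approached as far as the arm can. A call with a gripper value outside its range is refused whole. The fingers move at their own pace and stop on an object; "force" is the grip in N (left out, the last holds). Time passes only in rows, so rows that repeat a pose let the fingers close, or fill a call up. It gives the time, the measured TCP pose, the force, the opening and the grip force at its end, in the units of the state.
- state(): the state, without advancing time (a new reading comes with each control period).
- capture(name): name is "scene" or "side" or "wrist"; returns a dict with "img" (384x512x3 uint8, red, green, blue), "depth" (384x512 float32, m along the optical axis (not along the pixel's ray), 0 where there is no reading), "mtx" (3x3 intrinsics, pixels), "k1" (the pictures are not rectified: a ray, as slopes to the right and down, at radius r is drawn at 1 + k1 r^2 times it, then the intrinsics apply), "position" and "attitude" of the camera in the world; the wrist camera has in their place "T_tool_cam" (4x4, takes a point from camera to tool coordinates, whose origin is the TCP and whose axes are the flange's). Camera axes: x right, y down, z forward; pixel columns grow to the right and rows downward; lengths in m; the calibration is good to about 2 mm. A picture is of the moment at which its call begins: read the wrist's pose just before it.
- finish_job(): hands the job in; it is judged then, once.
The state is a dict: "clock": time; "joint_pos": joint angles; "dq": joint speeds; "effort": joint torques, N m; "position": TCP position; "eef_rot": TCP orientation; "contact_force": force on the tool from outside, world axes, zero at the start; "moment": the same for the moment, N m; "finger_gap": finger opening in m; "gripper_force": force on a finger pad.
Only numpy, scipy, OpenCV 4.12 (cv2) and the standard library are available. Lean on these libraries where they do the work, as an engineer would, in place of code of your own. Each camera call takes 0.05 s, during which the arm holds its last target. There are 200 camera calls.

## Working session

There is one attempt and no reset: what is moved stays moved. The work goes in short steps, Python scripts to look and compute and a tool call to move; the robot and the scene stay as the last step left them, time stands still between calls to the robot, and variables do not carry over. Pictures are saved under pics/ and viewed, at most 10 in all, crops included, and the job is handed in when it is done.

Besides the shell and the picture viewer there is one more tool, called after "Call:" as a command line: name --pt "numbers of a row" for each row, then --argument value for the rest. jog_arm: Moves the arm, as the interface text tells. Its arguments: {"type":"object","properties":{"motion":{"type":"array","items":{"type":"array","items":{"type":"number"}}},"force":{"type":"number"}},"required":["motion"]}

```bash
ls; mkdir -p pics; cat > h.py <<'E'
from rig import *
import numpy as np, cv2
from scipy.spatial.transform import Rotation as R
def pts(c,T=None):
    """world XYZ image from depth"""
    h,w=c["depth"].shape; K=c["mtx"]; K=np.array(K)
    v,u=np.mgrid[0:h,0:w]; xd=(u-K[0,2])/K[0,0]; yd=(v-K[1,2])/K[1,1]
    x,y=xd.copy(),yd.copy()
    for _ in range(8):
        s=1+c["k1"]*(x*x+y*y); x,y=xd/s,yd/s
    d=c["depth"]; P=np.stack([x*d,y*d,d],-1)
    if T is None:
        Rm,p=att(c["attitude"]),np.array(c["position"])
    else: Rm,p=T[:3,:3],T[:3,3]
    W=P@Rm.T+p; W[d==0]=np.nan
    return W
def att(a):
    a=np.array(a); return a if a.shape==(3,3) else R.from_quat(a).as_matrix()
def toolT():
    s=state(); T=np.eye(4); T[:3,:3]=att(s["eef_rot"]); T[:3,3]=s["position"]; return T
def wrist():
    T=toolT(); c=capture("wrist"); return c,T@np.array(c["T_tool_cam"])
def save(n,img): cv2.imwrite("pics/"+n+".png",img[...,::-1])
E
python3 - <<'E'
from h import *
a=capture("scene");b=capture("side")
save("scene",a["img"]);save("side",b["img"])
for c in(a,b): print(c["mtx"],c["k1"],c["position"],c["attitude"])
print(state())
np.savez("cap.npz",a=pts(a),b=pts(b),ia=a["img"],ib=b["img"])
E
```

```text
pics
[[480.59451749   0.         258.69806411]
 [  0.         480.59451749 200.00460256]
 [  0.           0.           1.        ]] 0.0691500053543001 [1.28081903 0.80688433 0.86303788] [ 0.35930043  0.80310296 -0.43530136 -0.19089674]
[[480.2780085    0.         261.64719922]
 [  0.         480.2780085  197.30206359]
 [  0.           0.           1.        ]] -0.05771235578216037 [ 0.39337397 -1.00539354  1.41672091] [ 0.94224543 -0.0384881   0.00512719 -0.33266488]
{'clock': 0.1, 'joint_pos': array([-1.36249425e+00,  4.94150466e-01,  1.34605627e+00, -4.07815180e-06,
        1.30248500e+00, -9.54682777e-02]), 'dq': array([-6.56129118e-04, -4.21200433e-04, -2.70531305e-03, -1.16718334e-04,
        8.32999652e-05, -1.48842859e-03]), 'effort': array([-4.74302556e-05, -8.83586383e+01, -3.84561253e+01, -4.04342354e-04,
        5.22476766e-03,  6.51378897e-07]), 'position': array([ 0.18689757, -0.59603265,  0.19554597]), 'eef_rot': array([ 9.88487373e-01,  1.51302387e-01, -3.29497576e-05, -5.48557772e-04]), 'contact_force': array([-0.90991847, -0.20266766,  0.80253225]), 'moment': array([-0.00427902, -0.00233314,  0.00062122]), 'gripper_force': 0.0, 'finger_gap': 0.08562480093696291}
```

View pics/scene.png

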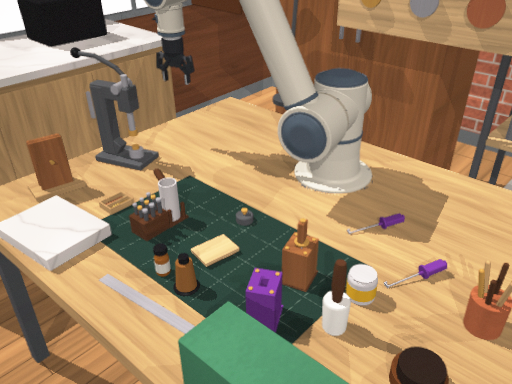

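View pics/side.png

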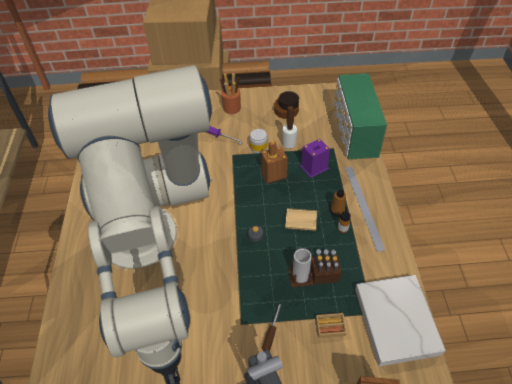

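The scene view shows the tube at (170,198), the brown picker block at (300,262), the board at (215,250) and the purple block at (265,295). In the side view they are at (302,265), (274,163), (301,219) and (316,158). Next I'll measure them from depth.

```bash
python3 - <<'E'
from h import *
z=np.load("cap.npz")
def sel(P,u0,u1,v0,v1,z0,z1):
    Q=P[v0:v1,u0:u1].reshape(-1,3); return Q[(Q[:,2]>z0)&(Q[:,2]<z1)]
def rect(n,Q):
    r=cv2.minAreaRect((Q[:,:2]*1000).astype(np.float32)); print(n,len(Q),np.round(r[0],1),np.round(r[1],1),round(r[2],1),"zmed",np.median(Q[:,2]).round(4))
b,a=z["b"],z["a"]
rect("board side",sel(b,280,325,205,235,.013,.026)); rect("board scene",sel(a,185,245,230,270,.013,.026))
rect("block side",sel(b,255,293,140,190,.105,.119)); rect("block scene",sel(a,275,325,220,270,.105,.119))
rect("rim side",sel(b,288,318,240,285,.122,.138)); rect("rim scene",sel(a,150,185,170,200,.122,.138))
rect("punch side",sel(b,312,345,245,285,.06,.12)); rect("punch scene",sel(a,128,175,185,235,.06,.12))
rect("handle side",sel(b,255,293,130,190,.16,.25)); rect("handle scene",sel(a,285,320,210,260,.16,.25))
rect("flange side",sel(b,255,293,130,190,.1165,.122)); rect("flange scene",sel(a,285,325,220,270,.1165,.122))
Q=sel(a,285,320,210,260,.1,.25);print(np.percentile(Q[:,2],[50,90,99]))
from functools import partial
im=z["ib"]; save("c1",np.hstack([cv2.resize(im[125:195,240:340],None,fx=4,fy=4),cv2.resize(z["ia"][200:300,270:330],None,fx=4,fy=4)[:280]]))
E
```

```text
board side 542 [589.5   8.3] [ 86.8 109.7] 79.0 zmed 0.0186
board scene 771 [589.4  12.8] [ 87.6 113.6] 78.9 zmed 0.0179
block side 230 [512.7 245.2] [83.6 73. ] 11.8 zmed 0.1123
block scene 494 [513.2 248.1] [84.1 67.7] 16.4 zmed 0.1113
rim side 91 [ 559.6 -216.6] [56.  50.3] 83.2 zmed 0.1285
rim scene 121 [ 559.  -213.3] [58.8 52.8] 67.5 zmed 0.1283
punch side 491 [ 640.6 -215.9] [88.9 74.4] 2.9 zmed 0.0713
punch scene 846 [ 614.7 -204.8] [ 72.  141.3] 87.4 zmed 0.0864
handle side 52 [505.9 242. ] [29.3 18.8] 19.0 zmed 0.1751
handle scene 93 [509.1 248.3] [29.7 17.3] 12.5 zmed 0.1744
flange side 36 [514.4 244.6] [70.8 64.1] 14.1 zmed 0.1185
flange scene 37 [510.3 249.2] [27.1 35. ] 39.4 zmed 0.1179
[0.11239716 0.1652746  0.18139697]
```

View pics/c1.png

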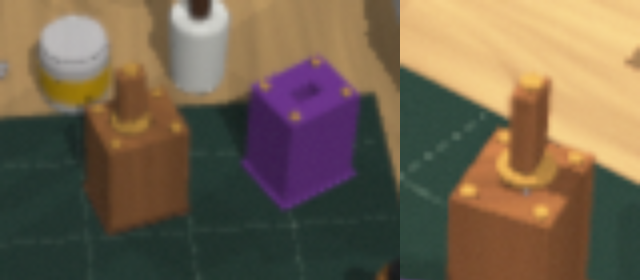

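The crop shows the wooden picker standing towards one end of the brown block. The measured handle offset of about −6 mm along 14° agrees with the hook pointing +x. I'll look into the tube next, so I need the wrist camera geometry.

```bash
cat >> h.py <<'E'
def down(yaw): return R.from_euler('z',yaw)*R.from_euler('x',np.pi)
def yawnow():
    x=toolT()[:3,0]; return np.arctan2(x[1],x[0])
def plan(p,yaw):
    """shift mm / rotvec in present tool axes to world TCP p, tool-down with tool x at yaw"""
    T=toolT(); d=T[:3,:3].T@(np.array(p)-T[:3,3])*1000
    r=(R.from_matrix(T[:3,:3]).inv()*down(yaw)).as_rotvec()
    print("plan",np.round(d,1),np.round(r,3)); return d,r
E
python3 - <<'E'
from h import *
c=capture("wrist"); T=np.array(c["T_tool_cam"]); print(T.round(4),c["mtx"],c["k1"]); print(yawnow())
# TCP so that camera sits over the tube
yaw=0.24; D=down(yaw).as_matrix()
off=D@T[:3,3]; ax=D@T[:3,2]; print("cam off",off,"axis",ax)
h=0.36-0.13; camp=np.array([.559,-.215,.13])+np.array([0,0,h]); tcp=camp-off; print("tcp",tcp); plan(tcp,yaw)
E
```

```text
[[-4.000e-04 -9.477e-01 -3.192e-01  8.190e-02]
 [ 1.000e+00 -5.000e-04  1.000e-04  5.000e-04]
 [-3.000e-04 -3.192e-01  9.477e-01 -1.778e-01]
 [ 0.000e+00  0.000e+00  0.000e+00  1.000e+00]] [[269.4643097    0.         257.42761213]
 [  0.         269.4643097  187.71184882]
 [  0.           0.           1.        ]] -0.006214363070495554
0.30381505620998145
cam off [0.07964613 0.01900707 0.17776019] axis [-0.30999503 -0.07596827 -0.94769821]
tcp [ 0.47935387 -0.23400707  0.18223981]
plan [ 387.4 -258.    13.7] [-0.001 -0.     0.064]
```

```bash
python3 - <<'E'
from h import *
z=np.load("cap.npz"); a=z["a"].reshape(-1,3); b=z["b"].reshape(-1,3)
for n,P in(("scene",z["a"][40:170,65:160].reshape(-1,3)),("side",z["b"][340:384,235:300].reshape(-1,3))):
    Q=P[(P[:,2]>.05)&(P[:,2]<.6)&(P[:,0]>.0)&(P[:,1]>-1)]; print(n,len(Q),np.nanpercentile(Q,[1,50,99],axis=0).round(3))
plan([.479,-.234,.165],.24)
E
```

```text
scene 2821 [[ 0.216 -0.817  0.052]
 [ 0.435 -0.664  0.228]
 [ 0.661 -0.566  0.369]]
side 992 [[ 0.365 -0.655  0.242]
 [ 0.408 -0.618  0.295]
 [ 0.449 -0.573  0.327]]
plan [ 387.  -258.1   30.9] [-0.001 -0.     0.064]
```

Call:
jog_arm --pt "30 -42 -6 0 0 0 -1" --pt "60 -84 -12 0 0 0 -1" --pt "90 -126 -18 0 0 0 -1" --pt "119 -168 -25 0 0 0 -1" --pt "170 -188 -15 0 0 0.02 -1" --pt "225 -208 -5 0 0 0.03 -1" --pt "275 -225 5 0 0 0.05 -1" --pt "330 -240 18 0 0 0.06 -1"

```text
clock: 1.15
position: [0.4313, -0.2675, 0.1779]
eef_rot: [0.993, 0.121, 0.0, 0.0]
contact_force: [-0.3, -1.0, 1.2]
finger_gap: 0.0853
gripper_force: 0.0
```

Call:
jog_arm --pt "30 -9 6 0 0 0 -1" --pt "57 -18 13 0 0 0 -1" --pt "57 -18 13 0 0 0 -1" --pt "57 -18 13 0 0 0 -1" --pt "57 -18 13 0 0 0 -1" --pt "57 -18 13 0 0 0 -1" --pt "57 -18 13 0 0 0 -1" --pt "57 -18 13 0 0 0 -1"

```text
clock: 2.15
position: [0.4809, -0.2376, 0.1652]
eef_rot: [0.993, 0.121, 0.0, 0.0]
contact_force: [-0.8, 0.2, -0.3]
finger_gap: 0.0853
gripper_force: 0.0
```

```bash
python3 - <<'E'
from h import *
c,T=wrist(); P=pts(c,T); print(toolT()[:3,3],yawnow(),T[:3,3])
# rim fit
m=(abs(P[...,2]-.13)<.004)&(np.hypot(P[...,0]-.559,P[...,1]+.215)<.035)
v,u=np.where(m); Q=P[m]; print(len(Q),Q.mean(0))
A=np.c_[2*Q[:,:2],np.ones(len(Q))]; s=np.linalg.lstsq(A,(Q[:,:2]**2).sum(1),rcond=None)[0]; cx=s[:2]; print("rim centre",cx,np.sqrt(s[2]+cx@cx),Q[:,2].mean())
print("uv",u.min(),u.max(),v.min(),v.max())
r=np.hypot(P[...,0]-cx[0],P[...,1]-cx[1]); w=(r<.024)&(P[...,2]<.075)
B=P[w]; print(len(B),np.percentile(B[:,2],[2,25,50,75,95,99]))
up=B[B[:,2]>.040]; print(len(up)); 
if len(up)>8:
    print(np.round(up[:,:].mean(0),4),cv2.minAreaRect((up[:,:2]*1000).astype(np.float32)))
    e=np.linalg.eigh(np.cov(up[:,:2].T)); print(e[0]*1e6,e[1][:,1],"line yaw",np.arctan2(e[1][1,1],e[1][0,1]))
img=c["img"]; u0,u1,v0,v1=u.min()-10,u.max()+10,max(v.min()-10,0),v.max()+10
save("w1",cv2.resize(img[v0:v1,u0:u1],None,fx=6,fy=6,interpolation=cv2.INTER_CUBIC)[:600,:800]); print(u0,v0,img[v0:v1,u0:u1].shape)
E
```

```text
[ 0.48096374 -0.23748221  0.16510562] 0.2436734090688986 [ 0.56053235 -0.21827708  0.3429206 ]
1256 [ 0.56095763 -0.21395147  0.12954344]
rim centre [ 0.55945169 -0.2144284 ] 0.02514422124041874 0.12954344486721514
uv 216 288 58 133
2029 [0.00545295 0.02500061 0.0261309  0.04524643 0.06861622 0.07359382]
567
[ 0.5597 -0.2128  0.0575] ((559.4224853515625, -214.30313110351562), (46.83317565917969, 46.82732009887695), 8.42129135131836)
[213.5452686  228.46901309] [-0.92566449 -0.37834542] line yaw -2.753584457247257
206 48 (95, 92, 3)
```

View pics/w1.png

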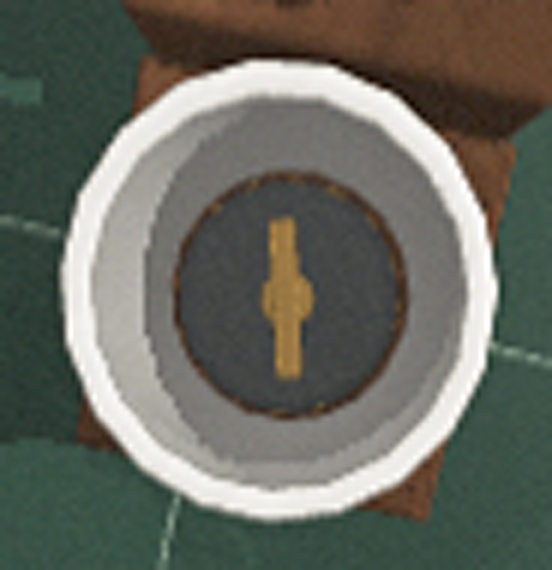

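The wrist crop shows right into the tube. The brass loop is seen edge-on from (283,220) to (288,378), slightly off vertical, with the disc around (290,295).

```bash
cat >> h.py <<'E'
def rays(c,T,uv):
    K=np.array(c["mtx"]); xd=(uv-K[[0,1],[2,2]])/K[0,0]; x=xd.copy()
    for _ in range(8): x=xd/(1+c["k1"]*(x**2).sum(1,keepdims=True))
    return np.c_[x,np.ones(len(x))]@T[:3,:3].T
def onplane(c,T,uv,z):
    d=rays(c,T,np.atleast_2d(np.array(uv,float))); return T[:3,3]+d*((z-T[2,3])/d[:,2])[:,None]
E
python3 - <<'E'
from h import *
c,T=wrist(); img=c["img"].astype(int); P=pts(c,T)
m=np.zeros(img.shape[:2],bool); m[80:115,245:262]=1
g=m&(img[...,0]-img[...,2]>45)&(img[...,0]>110)
v,u=np.where(g); print(len(u),u.min(),u.max(),v.min(),v.max(), "z",np.nanpercentile(P[g][:,2],[5,50,95]))
W=onplane(c,T,np.c_[u,v],.0533)[:,:2]
# top bar only: drop the ferrule (wide middle rows)
e=np.linalg.eigh(np.cov(W.T)); d=e[1][:,1]; print("yaw line",np.arctan2(d[1],d[0]),e[0]*1e6)
s=(W-W.mean(0))@d; print("ext",np.ptp(s)*1000,"centre",W.mean(0), W.mean(0)+d*(s.max()+s.min())/2)
ends=abs(s-(s.max()+s.min())/2)>.006; We=W[ends]; e=np.linalg.eigh(np.cov(We.T)); d=e[1][:,1]; print("yaw line ends",np.arctan2(d[1],d[0]),We.mean(0))
# rim ellipses via rays: bright rim pixels
rm=(img.min(-1)>205)&(np.abs(P[...,2]-.13)<.006); v,u=np.where(rm); Q=onplane(c,T,np.c_[u,v],.13)[:,:2]
Q=Q[np.hypot(*(Q-[.559,-.215]).T)<.035]; print("rim ctr",cv2.minEnclosingCircle((Q*1000).astype(np.float32)),len(Q))
# block view next: TCP so camera over picker block
yaw=.24; D=down(yaw).as_matrix(); off=D@np.array(c["T_tool_cam"])[:3,3]
p=np.array([.511,.246,.18])-off; p[2]=.24; print(p); plan(p,yaw)
E
```

```text
137 250 257 84 110 z [0.02989711 0.05276905 0.05414136]
yaw line -2.8627356768179 [ 3.07409405 43.75427675]
ext 25.16803991715795 centre [ 0.55942151 -0.21419483] [ 0.5593819  -0.21420617]
yaw line ends -2.859082900428526 [ 0.55925171 -0.21402141]
rim ctr ((559.4049072265625, -214.4602508544922), 26.990184783935547) 936
[0.43131938 0.22701162 0.24      ]
plan [  63.9 -462.7  -74.9] [0.    0.    0.004]
```

Call:
jog_arm --pt "8 -55 -25 0 0 0 -1" --pt "16 -113 -50 0 0 0 -1" --pt "25 -172 -75 0 0 0 -1" --pt "33 -231 -75 0 0 0 -1" --pt "41 -290 -75 0 0 0 -1" --pt "49 -348 -75 0 0 0 -1" --pt "57 -406 -75 0 0 0 -1" --pt "64 -463 -75 0 0 0 -1"

```text
clock: 3.25
position: [0.4309, 0.2293, 0.2403]
eef_rot: [0.993, 0.122, 0.0, -0.0]
contact_force: [0.6, -0.7, -0.0]
finger_gap: 0.086
gripper_force: 0.0
```

Call:
jog_arm --pt "0 0 0 0 0 0 -1" --pt "0 0 0 0 0 0 -1" --pt "0 0 0 0 0 0 -1" --pt "0 0 0 0 0 0 -1" --pt "0 0 0 0 0 0 -1" --pt "0 0 0 0 0 0 -1" --pt "0 0 0 0 0 0 -1" --pt "0 0 0 0 0 0 -1"

```text
clock: 4.25
position: [0.4314, 0.2273, 0.2401]
eef_rot: [0.993, 0.122, -0.0, -0.0]
contact_force: [0.1, -0.2, 0.3]
finger_gap: 0.0856
gripper_force: 0.0
```

```bash
python3 - <<'E'
from h import *
c,T=wrist(); P=pts(c,T); print(toolT()[:3,3],yawnow(),T[:3,3])
def rect(n,m):
    Q=P[m][:,:2]; r=cv2.minAreaRect((Q*1000).astype(np.float32)); print(n,m.sum(),np.round(r[0],1),np.round(r[1],1),round(r[2],2),np.nanmedian(P[m][:,2]))
near=lambda x,y,r:np.hypot(P[...,0]-x,P[...,1]-y)<r
rect("top",near(.508,.246,.03)&(P[...,2]>.168)&(P[...,2]<.19))
rect("block",near(.512,.246,.058)&(abs(P[...,2]-.112)<.004))
rect("flange",near(.508,.246,.03)&(abs(P[...,2]-.1185)<.0025))
v,u=np.where(near(.511,.246,.06)&(P[...,2]>.1)); print(u.min(),u.max(),v.min(),v.max())
save("w2",cv2.resize(c["img"][max(v.min()-10,0):v.max()+10,max(u.min()-10,0):u.max()+10],None,fx=3,fy=3)[:600,:800])
print(max(u.min()-10,0),max(v.min()-10,0))
E
```

```text
[0.43137928 0.22736717 0.24007044] 0.24385254914042903 [0.5109793  0.24664565 0.41783099]
top 674 [505.5 245.7] [27.4 17.4] 14.49 0.17790323148706827
block 3760 [511.9 247.6] [80.3 65.5] 15.93 0.11193052043726995
flange 347 [507.5 246.3] [33.  36.7] 16.73 0.11775873698631323
224 287 54 134
214 44
```

View pics/w2.png

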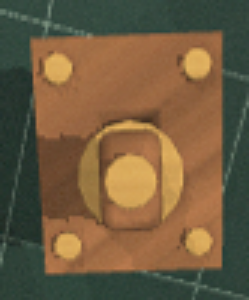

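The crop shows the handle with the round flange under it at (130,180), in line with the block and offset towards the robot. The block's mouth lies ahead of it.

```bash
python3 - <<'E'
from h import *
z=np.load("cap.npz")
for P in (z["a"][255:340,315:355].reshape(-1,3),z["b"][100:152,280:302].reshape(-1,3)):
    Q=P[(P[:,2]>.08)&(P[:,2]<.22)]; print(np.percentile(Q,[3,50,97],axis=0).round(3))
plan([.5055,.2457,.133],.265)
E
```

```text
[[0.573 0.389 0.083]
 [0.599 0.418 0.118]
 [0.617 0.438 0.194]]
[[0.544 0.275 0.082]
 [0.589 0.399 0.114]
 [0.614 0.425 0.196]]
plan [7.640e+01 1.000e-01 1.071e+02] [-0.    -0.    -0.021]
```

Mallet is clear. Move over and down, then close.

Call:
jog_arm --pt "25 0 0 0 0 -0.01 -1" --pt "55 0 0 0 0 -0.02 -1" --pt "76 0 0 0 0 -0.021 -1" --pt "76.4 0 15 0 0 -0.021 -1" --pt "76.4 0 45 0 0 -0.021 -1" --pt "76.4 0 75 0 0 -0.021 -1" --pt "76.4 0 95 0 0 -0.021 -1" --pt "76.4 0 107 0 0 -0.021 -1"

```text
clock: 5.3
position: [0.504, 0.2454, 0.1316]
eef_rot: [0.991, 0.132, -0.001, 0.0]
contact_force: [0.1, 0.1, -1.0]
finger_gap: 0.0852
gripper_force: 0.0
```

Call:
jog_arm --pt "0 0 0 0 0 0 -1" --pt "0 0 0 0 0 0 0" --pt "0 0 0 0 0 0 1" --pt "0 0 0 0 0 0 1" --pt "0 0 0 0 0 0 1" --pt "0 0 0 0 0 0 1" --pt "0 0 0 0 0 0 1" --pt "0 0 0 0 0 0 1" --force 40

```text
clock: 6.3
position: [0.5057, 0.2459, 0.1335]
eef_rot: [0.991, 0.132, 0.0, -0.0]
contact_force: [-0.8, 0.7, 4.9]
finger_gap: 0.017
gripper_force: 40.2
```

```bash
python3 - <<'E'
from h import *
s=state(); print(s["position"],yawnow(),s["contact_force"],s["moment"],s["finger_gap"],s["gripper_force"])
E
```

```text
[0.50574048 0.24594818 0.1334807 ] 0.2647886245468233 [-0.75362505  0.65074179  4.85636043] [ 0.07057001  0.19127953 -0.0295622 ] 0.01699183165882042 40.217809081077576
```

Call:
jog_arm --pt "0 0 0 0 0 0 1" --pt "0 0 -5 0 0 0 1" --pt "0 0 -20 0 0 0 1" --pt "0 0 -45 0 0 0 1" --pt "0 0 -75 0 0 0 1" --pt "0 0 -105 0 0 0 1" --pt "0 0 -135 0 0 0 1" --pt "0 0 -160 0 0 0 1" --force 80

```text
clock: 7.3
position: [0.5055, 0.2458, 0.2954]
eef_rot: [0.991, 0.132, 0.001, -0.0]
contact_force: [0.4, 0.4, -1.2]
finger_gap: 0.0154
gripper_force: 78.5
```

```bash
python3 - <<'E'
from h import *
s=state(); print(s["position"],yawnow(),s["contact_force"],s["moment"],s["finger_gap"],s["gripper_force"])
a=capture("scene");b=capture("side");c,T=wrist()
PA=pts(a);PB=pts(b);PC=pts(c,T)
# points of picker below handle, world
for n,P in(("a",PA),("b",PB),("c",PC)):
    m=(np.hypot(P[...,0]-.507,P[...,1]-.246)<.03)&(P[...,2]>.145)&(P[...,2]<.3)
    Q=P[m]; print(n,len(Q))
    for z0 in np.arange(.145,.30,.01):
        q=Q[(Q[:,2]>=z0)&(Q[:,2]<z0+.01)]
        if len(q)>2: print("  %.3f"%z0,len(q),np.median(q[:,:2],0).round(4),np.ptp(q[:,:2],0).round(4))
def uv(c,p):
    Rm=att(c["attitude"]); q=Rm.T@(np.array(p)-c["position"]); return int(c["mtx"][0,0]*q[0]/q[2]+c["mtx"][0,2]),int(c["mtx"][1,1]*q[1]/q[2]+c["mtx"][1,2])
x,y=uv(a,[.507,.246,.21]); i1=a["img"][y-40:y+35,x-35:x+35]; x2,y2=uv(b,[.507,.246,.21]); i2=b["img"][y2-40:y2+35,x2-35:x2+35]
print((x,y),(x2,y2))
save("p1",np.hstack([cv2.resize(i,None,fx=5,fy=5) for i in(i1,i2)]))
E
```

```text
[0.50552951 0.24577568 0.29535964] 0.26483617088209616 [ 0.38343742  0.38560579 -1.18949048] [-0.03529019 -0.00792447  0.04069309] 0.015361653049317784 78.4960949420929
a 232
  0.165 21 [0.513  0.2475] [0.0186 0.0115]
  0.175 8 [0.5071 0.2482] [0.0134 0.0066]
  0.185 6 [0.5077 0.2473] [0.0034 0.0054]
  0.195 6 [0.5069 0.2473] [0.0051 0.0029]
  0.205 8 [0.5083 0.247 ] [0.0023 0.0051]
  0.215 6 [0.5082 0.2472] [0.0068 0.0035]
  0.225 6 [0.5047 0.2471] [0.0061 0.0023]
  0.235 6 [0.5067 0.2475] [0.0056 0.0043]
  0.245 8 [0.5075 0.2468] [0.0032 0.0032]
  0.255 7 [0.5069 0.2464] [0.0022 0.0058]
  0.265 4 [0.5075 0.2488] [0.0145 0.0133]
  0.275 85 [0.5147 0.253 ] [0.0352 0.0407]
  0.285 42 [0.5161 0.2522] [0.0266 0.0174]
  0.295 18 [0.5158 0.2515] [0.026  0.0128]
b 101
  0.165 5 [0.5146 0.2454] [0.0113 0.0092]
  0.175 10 [0.5121 0.247 ] [0.0154 0.0108]
  0.195 6 [0.5086 0.2451] [0.0041 0.0051]
  0.205 3 [0.5106 0.2478] [0.0038 0.0021]
  0.215 3 [0.5064 0.2423] [0.0004 0.0049]
  0.245 3 [0.5065 0.2431] [0.0002 0.0022]
  0.275 29 [0.5057 0.2366] [0.0351 0.0329]
  0.285 26 [0.5097 0.2374] [0.0311 0.023 ]
  0.295 8 [0.5007 0.2397] [0.0241 0.0078]
c 1128
  0.165 68 [0.5122 0.248 ] [0.018  0.0109]
  0.175 35 [0.5191 0.2488] [0.014  0.0092]
  0.185 13 [0.5089 0.2468] [0.0029 0.0042]
  0.195 14 [0.5086 0.2469] [0.0025 0.0041]
  0.205 12 [0.5088 0.2468] [0.0022 0.0039]
  0.215 12 [0.5088 0.2467] [0.0021 0.0039]
  0.275 810 [0.5138 0.2504] [0.0356 0.0373]
  0.285 112 [0.5198 0.2496] [0.0077 0.017 ]
  0.295 52 [0.5198 0.2496] [0.0069 0.0172]
(302, 210) (272, 135)
```

View pics/p1.png

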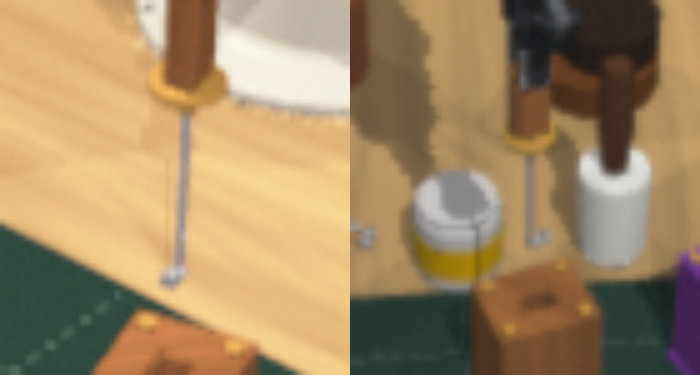

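The picker hangs straight: flange at (187,90), hook at (172,275) in the left half, with the empty slot below. Now I'll carry it to the tube, turning to face-on to the loop.

Call:
jog_arm --pt "-2 15 0 0 0 -0.05 1" --pt "-6 40 0 0 0 -0.15 1" --pt "-11 75 0 0 0 -0.27 1" --pt "-16 115 0 0 0 -0.4 1" --pt "-22 155 0 0 0 -0.53 1" --pt "-28 195 0 0 0 -0.66 1" --pt "-33 235 0 0 0 -0.79 1" --pt "-38 270 0 0 0 -0.91 1"

```text
clock: 8.45
position: [0.539, -0.0262, 0.2923]
eef_rot: [0.831, 0.556, -0.001, -0.0]
contact_force: [0.1, 0.9, -0.9]
finger_gap: 0.0152
gripper_force: 78.5
```

```bash
python3 - <<'E'
from h import *
print(toolT()[:3,3],yawnow()); plan([.5648,-.2332,.295],1.853)
E
```

```text
[ 0.53901827 -0.02615017  0.2922677 ] 1.1785322351667151
plan [-181.5  103.    -2.8] [-0.001 -0.    -0.674]
```

Call:
jog_arm --pt "-30 17 0 0 0 -0.11 1" --pt "-60 34 0 0 0 -0.22 1" --pt "-90 51 0 0 0 -0.34 1" --pt "-120 68 0 0 0 -0.46 1" --pt "-148 84 0 0 0 -0.57 1" --pt "-168 95 0 0 0 -0.65 1" --pt "-181 103 0 0 0 -0.675 1" --pt "-181 103 0 0 0 -0.675 1"

```text
clock: 9.45
position: [0.5642, -0.232, 0.292]
eef_rot: [0.602, 0.798, -0.0, -0.001]
contact_force: [-0.6, 0.2, -0.1]
finger_gap: 0.0151
gripper_force: 78.5
```

```bash
cat >> h.py <<'E'
def report():
    s=state(); print("tcp",s["position"].round(4),"yaw",round(yawnow(),3),"F",s["contact_force"].round(1),"M",s["moment"].round(3),"gap",round(s["finger_gap"],4)); return s
E
python3 - <<'E'
from h import *
s=report(); c,T=wrist(); P=pts(c,T); p=s["position"]; yaw=yawnow(); h=np.array([np.cos(yaw),np.sin(yaw)]); n=np.array([-h[1],h[0]])
Rel=P[...,:2]-p[:2]; a=Rel@h; b=Rel@n
for z0 in np.arange(.16,.30,.01):
    m=(abs(a)<.03)&(abs(b)<.02)&(P[...,2]>=z0)&(P[...,2]<z0+.01)
    if m.sum()>2: print("%.3f"%z0,m.sum(),"along",(1000*np.percentile(a[m],[2,50,98])).round(1),"across",(1000*np.percentile(b[m],[2,50,98])).round(1))
m=(abs(P[...,2]-.13)<.004)&(np.hypot(P[...,0]-.559,P[...,1]+.215)<.035); Q=P[m]
A=np.c_[2*Q[:,:2],np.ones(len(Q))]; q=np.linalg.lstsq(A,(Q[:,:2]**2).sum(1),rcond=None)[0]; cx=q[:2]; print("rim",len(Q),cx,np.sqrt(q[2]+cx@cx), cv2.minEnclosingCircle((Q[:,:2]*1000).astype(np.float32)))
d=cx-p[:2]; print("rim rel tcp along,across mm",d@h*1000,d@n*1000)
v,u=np.where(m); u0,u1,v0,v1=u.min()-25,u.max()+25,max(v.min()-25,0),v.max()+45
save("w3",cv2.resize(c["img"][v0:v1,u0:u1],None,fx=5,fy=5,interpolation=cv2.INTER_CUBIC)[:600,:800]); print(u0,v0)
E
```

```text
tcp [ 0.5642 -0.232   0.292 ] yaw 1.848 F [-0.6  0.2 -0.1] M [ 0.036  0.007 -0.031] gap 0.0151
0.160 65 along [-2.   5.3 14.9] across [-2.6  0.9  4.4]
0.170 37 along [ 0.3 12.1 14.6] across [-2.5  0.9  4.3]
0.180 12 along [0.1 1.7 2.2] across [-0.2  1.4  3.1]
0.190 10 along [-0.1  1.6  1.9] across [-1.3  0.9  3. ]
0.200 15 along [0.3 1.5 1.9] across [-1.2  0.8  2.9]
0.210 13 along [0.7 1.6 2.2] across [-1.2  0.8  2.8]
0.270 807 along [-11.    6.5  17.9] across [-17.1   0.7  17.9]
0.280 104 along [10.3 13.3 13.8] across [-8.   0.3  8.7]
0.290 128 along [10.5 13.4 13.8] across [-7.8  0.6  9. ]
rim 380 [ 0.55914659 -0.21372063] 0.025187037655748305 ((559.07763671875, -213.76824951171875), 27.20074462890625)
rim rel tcp along,across mm 19.001645879402275 -0.11520992461205773
212 103
```

View pics/w3.png

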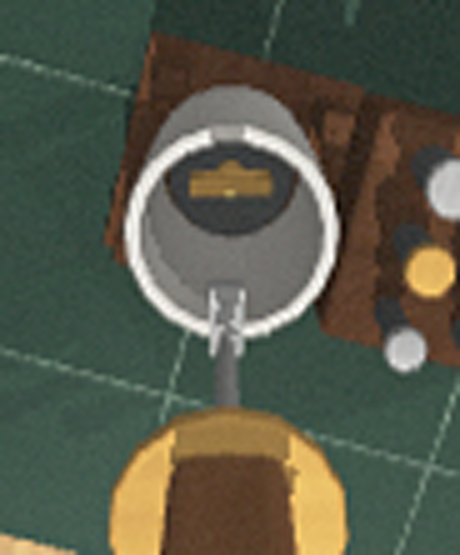

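The picture shows the loop lying across at (232,183), so it is face-on to the hook. The hook tip at (228,290) is above the near wall of the tube, whose centre is near (232,235). I'll nudge it 1 mm across and lower.

Call:
jog_arm --pt "0 1 0 0 0 0 1" --pt "0 1 4 0 0 0 1" --pt "0 1 14 0 0 0 1" --pt "0 1 28 0 0 0 1" --pt "0 1 42 0 0 0 1" --pt "0 1 56 0 0 0 1" --pt "0 1 70 0 0 0 1" --pt "0 1 80 0 0 0 1"

```text
clock: 10.5
position: [0.5654, -0.2311, 0.2119]
eef_rot: [0.602, 0.799, -0.0, -0.0]
contact_force: [0.3, -0.3, -1.4]
finger_gap: 0.0156
gripper_force: 78.5
```

```bash
python3 - <<'E'
from h import *
report()
E
```

```text
tcp [ 0.5654 -0.2311  0.2119] yaw 1.85 F [ 0.3 -0.3 -1.4] M [ 0.047  0.011 -0.029] gap 0.0156
```

Call:
jog_arm --pt "-0.5 0 3 0 0 0 1" --pt "-1 0 8 0 0 0 1" --pt "-1 0 14 0 0 0 1" --pt "-1 0 20 0 0 0 1" --pt "-1 0 24 0 0 0 1" --pt "-1 0 27 0 0 0 1" --pt "-1 0 29 0 0 0 1" --pt "-1 0 31 0 0 0 1"

```text
clock: 11.5
position: [0.566, -0.2322, 0.1821]
eef_rot: [0.602, 0.799, 0.0, 0.0]
contact_force: [0.3, -0.6, -1.1]
finger_gap: 0.0152
gripper_force: 78.5
```

Call:
jog_arm --pt "0 0 1 0 0 0 1" --pt "0 0 2 0 0 0 1" --pt "0 0 3 0 0 0 1" --pt "0 0 4 0 0 0 1" --pt "0 0 5 0 0 0 1" --pt "0 0 6 0 0 0 1" --pt "0 0 6 0 0 0 1" --pt "0 0 6 0 0 0 1"

```text
clock: 12.5
position: [0.566, -0.2322, 0.1761]
eef_rot: [0.602, 0.799, 0.0, 0.0]
contact_force: [-0.3, 0.2, -1.2]
finger_gap: 0.0154
gripper_force: 78.5
```

```bash
python3 - <<'E'
from h import *
s=report(); p=s["position"];y=yawnow();h=np.array([np.cos(y),np.sin(y)]);n=np.array([-h[1],h[0]])
d=p[:2]-[.55915,-.21372]; print(d@h,d@n)
E
```

```text
tcp [ 0.566  -0.2322  0.1761] yaw 1.85 F [-0.3  0.2 -1.2] M [ 0.031  0.046 -0.019] gap 0.0154
-0.019623177180026458 -0.001465333568322018
```

Call:
jog_arm --pt "0 0 2 0 0 0 1" --pt "0 0 4 0 0 0 1" --pt "0 0 6 0 0 0 1" --pt "0 0 8 0 0 0 1" --pt "0 0 10 0 0 0 1" --pt "0 0 11 0 0 0 1" --pt "0 0 12 0 0 0 1" --pt "0 0 12 0 0 0 1"

```text
clock: 13.5
position: [0.5659, -0.2322, 0.164]
eef_rot: [0.602, 0.799, -0.0, -0.0]
contact_force: [-1.0, -0.0, -0.9]
finger_gap: 0.0152
gripper_force: 78.5
```

Call:
jog_arm --pt "1 0 0 0 0 0 1" --pt "2 0 0 0 0 0 1" --pt "3 0 0 0 0 0 1" --pt "4 0 0 0 0 0 1" --pt "5 0 0 0 0 0 1" --pt "6 0 0 0 0 0 1" --pt "7 0 0 0 0 0 1" --pt "7 0 0 0 0 0 1"

```text
clock: 14.5
position: [0.564, -0.2253, 0.1641]
eef_rot: [0.602, 0.799, 0.0, -0.0]
contact_force: [0.3, -0.6, -0.9]
finger_gap: 0.0153
gripper_force: 78.5
```

```bash
python3 - <<'E'
from h import *
report()
E
```

```text
tcp [ 0.564  -0.2253  0.1641] yaw 1.85 F [ 0.3 -0.6 -0.9] M [ 0.015 -0.024 -0.02 ] gap 0.0153
```

Call:
jog_arm --pt "1 0 0 0 0 0 1" --pt "2 0 0 0 0 0 1" --pt "3 0 0 0 0 0 1" --pt "4 0 0 0 0 0 1" --pt "5 0 0 0 0 0 1" --pt "6 0 0 0 0 0 1" --pt "6 0 0 0 0 0 1" --pt "6 0 0 0 0 0 1"

```text
clock: 15.5
position: [0.5624, -0.2197, 0.1641]
eef_rot: [0.602, 0.799, -0.0, 0.0]
contact_force: [-0.4, 0.1, -1.0]
finger_gap: 0.0153
gripper_force: 78.5
```

Call:
jog_arm --pt "0 0 -2 0 0 0 1" --pt "0 0 -4 0 0 0 1" --pt "0 0 -6 0 0 0 1" --pt "0 0 -8 0 0 0 1" --pt "0 0 -10 0 0 0 1" --pt "0 0 -12 0 0 0 1" --pt "0 0 -14 0 0 0 1" --pt "0 0 -14 0 0 0 1"

```text
clock: 16.5
position: [0.5624, -0.2197, 0.1782]
eef_rot: [0.602, 0.799, 0.0, 0.0]
contact_force: [-0.3, 0.1, -3.1]
finger_gap: 0.0157
gripper_force: 78.3
```

```bash
python3 - <<'E'
from h import *
report(); c,T=wrist(); save("w4",cv2.resize(c["img"][60:260,180:340],None,fx=3,fy=3))
E
```

```text
tcp [ 0.5624 -0.2197  0.1782] yaw 1.85 F [-0.3  0.1 -3.1] M [-0.044  0.037 -0.008] gap 0.0157
```

Fz dropped by 2.2 N, which is the weight's load, so it is hooked. Draw it up.

Call:
jog_arm --pt "0 0 -3 0 0 0 1" --pt "0 0 -9 0 0 0 1" --pt "0 0 -17 0 0 0 1" --pt "0 0 -26 0 0 0 1" --pt "0 0 -36 0 0 0 1" --pt "0 0 -46 0 0 0 1" --pt "0 0 -56 0 0 0 1" --pt "0 0 -66 0 0 0 1"

```text
clock: 17.55
position: [0.5624, -0.2197, 0.2448]
eef_rot: [0.602, 0.799, -0.0, 0.0]
contact_force: [0.7, 0.3, -3.7]
finger_gap: 0.0154
gripper_force: 78.3
```

Call:
jog_arm --pt "0 0 -10 0 0 0 1" --pt "0 0 -20 0 0 0 1" --pt "0 0 -30 0 0 0 1" --pt "0 0 -40 0 0 0 1" --pt "0 0 -50 0 0 0 1" --pt "0 0 -60 0 0 0 1" --pt "0 0 -68 0 0 0 1" --pt "0 0 -72 0 0 0 1"

```text
clock: 18.55
position: [0.5625, -0.2197, 0.3166]
eef_rot: [0.602, 0.799, 0.0, 0.0]
contact_force: [-0.2, -0.5, -3.5]
finger_gap: 0.0152
gripper_force: 78.3
```

```bash
python3 - <<'E'
from h import *
report(); c,T=wrist(); b=capture("side"); a=capture("scene")
save("w5",np.hstack([cv2.resize(c["img"][60:260,180:340],None,fx=2,fy=2),cv2.resize(a["img"][130:230,110:210],None,fx=4,fy=4)]))
# block yaw / board centre with wrist later
h=np.array([np.cos(1.85),np.sin(1.85)])
brd=np.array([.5893,.0105]); t=brd-6.5e-3*h; plan([t[0],t[1],.315],1.85)
E
```

```text
tcp [ 0.5625 -0.2197  0.3166] yaw 1.85 F [-0.2 -0.5 -3.5] M [-0.064  0.007  0.035] gap 0.0152
plan [207.3  89.3   1. ] [-0. -0. -0.]
```

View pics/w5.png

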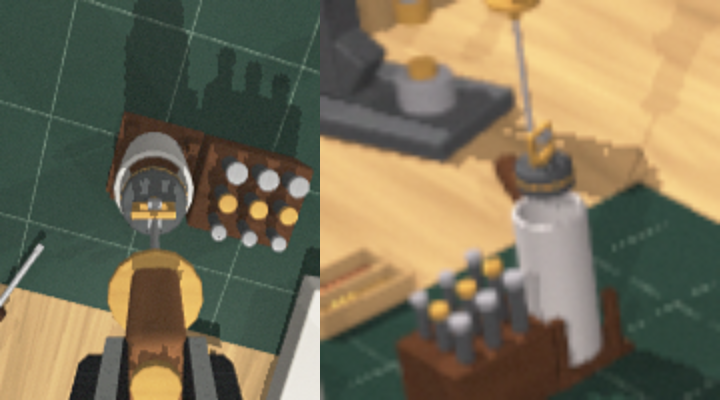

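The weight hangs level, clear of the tube, with the loop on the hook at (150,210). Now I'll carry it smoothly towards the board and re-measure the board from the wrist on the way.

Call:
jog_arm --pt "2 1 0 0 0 0 1" --pt "8 3 0 0 0 0 1" --pt "18 8 0 0 0 0 1" --pt "32 14 0 0 0 0 1" --pt "48 21 0 0 0 0 1" --pt "66 28 0 0 0 0 1" --pt "84 36 0 0 0 0 1" --pt "102 44 0 0 0 0 1"

```text
clock: 19.7
position: [0.5767, -0.108, 0.3161]
eef_rot: [0.602, 0.799, 0.0, 0.0]
contact_force: [-0.3, -0.9, -3.7]
finger_gap: 0.0155
gripper_force: 78.3
```

```bash
cat > brd.py <<'E'
from h import *
report(); c,T=wrist(); P=pts(c,T)
m=(abs(P[...,2]-.019)<.006)&(np.abs(P[...,0]-.589)<.075)&(np.abs(P[...,1]-.0105)<.075)
im=c["img"].astype(int); m&=(im[...,0]>110)&(im[...,0]-im[...,2]>25)
n,l,st,ce=cv2.connectedComponentsWithStats(m.astype(np.uint8)); k=1+st[1:,4].argmax(); v,u=np.where(l==k)
Q=onplane(c,T,np.c_[u,v],.019)[:,:2]; r=cv2.minAreaRect((Q*1000).astype(np.float32)); print("board",len(Q),r,"med z",np.median(P[l==k][:,2]),"uv",u.min(),u.max(),v.min(),v.max())
x=np.array(r[0])/1000; h=np.array([np.cos(yawnow()),np.sin(yawnow())]); t=x-6.8e-3*h; plan([t[0],t[1],.2],1.85)
save("w6",cv2.resize(c["img"][:330,120:400],None,fx=2,fy=2)[:600])
E
python3 brd.py
```

```text
tcp [ 0.5767 -0.108   0.3161] yaw 1.85 F [-0.3 -0.9 -3.7] M [-0.034  0.013 -0.017] gap 0.0155
board 3501 ((588.5823974609375, 11.052833557128906), (79.83551025390625, 109.6842269897461), 79.3801498413086) med z 0.018832013535494074 uv 245 325 38 115
plan [102.3  43.5 116.3] [ 0.001 -0.001  0.001]
```

Call:
jog_arm --pt "18 8 0 0 0 0 1" --pt "36 16 4 0 0 0 1" --pt "53 23 12 0 0 0 1" --pt "69 30 24 0 0 0 1" --pt "83 36 38 0 0 0 1" --pt "94 41 52 0 0 0 1" --pt "101 44 66 0 0 0 1" --pt "102.5 44.4 80 0 0 0 1"

```text
clock: 20.75
position: [0.591, 0.0016, 0.235]
eef_rot: [0.602, 0.799, -0.0, -0.0]
contact_force: [-1.1, 0.4, -3.2]
finger_gap: 0.0155
gripper_force: 78.3
```

Call:
jog_arm --pt "0 0 8 0 0 0 1" --pt "0 0 16 0 0 0 1" --pt "0 0 24 0 0 0 1" --pt "0 0 30 0 0 0 1" --pt "0 0 34 0 0 0 1" --pt "0 0 37 0 0 0 1" --pt "0 0 39 0 0 0 1" --pt "0 0 40 0 0 0 1"

```text
clock: 21.75
position: [0.5911, 0.0013, 0.1961]
eef_rot: [0.602, 0.799, 0.0, 0.0]
contact_force: [0.7, 0.3, -3.3]
finger_gap: 0.0152
gripper_force: 78.3
```

```bash
cat > wt.py <<'E'
from h import *
s=report(); c,T=wrist(); P=pts(c,T); im=c["img"].astype(int)
near=np.hypot(P[...,0]-.5886,P[...,1]-.0111)<.035
m=near&(P[...,2]>.03)&(P[...,2]<.09)
z=P[m][:,2]; hist,e=np.histogram(z,np.arange(.03,.09,.003)); print(dict(zip(e.round(3),hist)))
k=(abs(im-im.mean(-1,keepdims=True)).max(-1)<25)&(im.max(-1)<130)&m
Q=P[k]; print("disc",len(Q),np.median(Q,0).round(4),cv2.minEnclosingCircle((Q[:,:2]*1000).astype(np.float32)))
save("w_"+str(round(s["clock"],1)),cv2.resize(c["img"][130:330,160:360],None,fx=3,fy=3))
E
python3 wt.py
```

```text
tcp [0.5911 0.0013 0.1961] yaw 1.85 F [ 0.7  0.3 -3.3] M [0.065 0.017 0.052] gap 0.0152
{np.float64(0.03): np.int64(5), np.float64(0.033): np.int64(10), np.float64(0.036): np.int64(4), np.float64(0.039): np.int64(27), np.float64(0.042): np.int64(20), np.float64(0.045): np.int64(66), np.float64(0.048): np.int64(523), np.float64(0.051): np.int64(33), np.float64(0.054): np.int64(36), np.float64(0.057): np.int64(4), np.float64(0.06): np.int64(3), np.float64(0.063): np.int64(8), np.float64(0.066): np.int64(5), np.float64(0.069): np.int64(16), np.float64(0.072): np.int64(37), np.float64(0.075): np.int64(116), np.float64(0.078): np.int64(5), np.float64(0.081): np.int64(3), np.float64(0.084): np.int64(3)}
disc 408 [0.5843 0.0181 0.0495] ((587.1140747070312, 9.248337745666504), 20.648239135742188)
```

```bash
sed -i 's/"w6"/"w7"/' brd.py; python3 brd.py
```

```text
tcp [0.591  0.0013 0.196 ] yaw 1.85 F [ 0.1 -0.2 -3.3] M [ 0.031 -0.023 -0.025] gap 0.0154
board 3850 ((588.5169677734375, 11.475269317626953), (79.92462921142578, 109.52403259277344), 79.43035888671875) med z 0.018827148700691132 uv 209 307 107 195
plan [ 3.7  0.4 -3.9] [-0. -0. -0.]
```

View pics/w7.png

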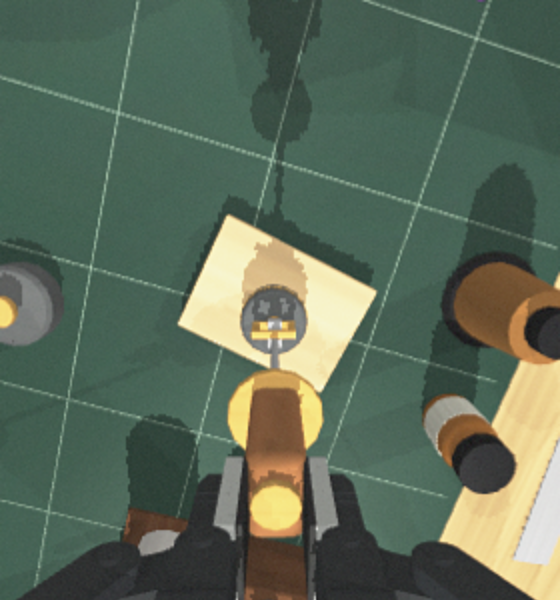

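The weight hangs over the board at (273,318), with the board's corners at (230,215), (376,292), (322,390) and (180,323). It needs about 2 mm of correction in each axis, then a slow lowering.

Call:
jog_arm --pt "0.5 0.5 1 0 0 0 1" --pt "1 1 2 0 0 0 1" --pt "1.5 1.5 4 0 0 0 1" --pt "1.7 1.9 5 0 0 0 1" --pt "1.7 1.9 6 0 0 0 1" --pt "1.7 1.9 7 0 0 0 1" --pt "1.7 1.9 8 0 0 0 1" --pt "1.7 1.9 8 0 0 0 1"

```text
clock: 22.85
position: [0.5924, 0.0034, 0.188]
eef_rot: [0.602, 0.799, -0.0, -0.0]
contact_force: [-0.0, -0.2, -3.0]
finger_gap: 0.0158
gripper_force: 78.3
```

Call:
jog_arm --pt "0 0 0.5 0 0 0 1" --pt "0 0 1 0 0 0 1" --pt "0 0 1.5 0 0 0 1" --pt "0 0 2 0 0 0 1" --pt "0 0 2.5 0 0 0 1" --pt "0 0 3 0 0 0 1" --pt "0 0 3.5 0 0 0 1" --pt "0 0 4 0 0 0 1"

```text
clock: 23.85
position: [0.5924, 0.0034, 0.1841]
eef_rot: [0.602, 0.799, 0.0, 0.0]
contact_force: [-0.1, -0.4, -1.2]
finger_gap: 0.0155
gripper_force: 78.6
```

```bash
python3 wt.py
```

```text
tcp [0.5924 0.0034 0.1841] yaw 1.85 F [-0.1 -0.4 -1.2] M [-0.011 -0.042  0.01 ] gap 0.0155
{np.float64(0.03): np.int64(24), np.float64(0.033): np.int64(14), np.float64(0.036): np.int64(408), np.float64(0.039): np.int64(203), np.float64(0.042): np.int64(17), np.float64(0.045): np.int64(19), np.float64(0.048): np.int64(5), np.float64(0.051): np.int64(3), np.float64(0.054): np.int64(7), np.float64(0.057): np.int64(14), np.float64(0.06): np.int64(32), np.float64(0.063): np.int64(80), np.float64(0.066): np.int64(46), np.float64(0.069): np.int64(2), np.float64(0.072): np.int64(3), np.float64(0.075): np.int64(5), np.float64(0.078): np.int64(3), np.float64(0.081): np.int64(2), np.float64(0.084): np.int64(5)}
disc 442 [0.5866 0.0167 0.0387] ((589.0451049804688, 9.873859405517578), 20.511751174926758)
```

The weight stands on the board: the load is off and its top is at z .0387. Lower the hook in the hole, then back it out.

Call:
jog_arm --pt "0 0 1 0 0 0 1" --pt "0 0 2 0 0 0 1" --pt "0 0 3 0 0 0 1" --pt "0 0 4 0 0 0 1" --pt "0 0 5 0 0 0 1" --pt "0 0 6 0 0 0 1" --pt "0 0 7 0 0 0 1" --pt "0 0 7 0 0 0 1"

```text
clock: 24.9
position: [0.5924, 0.0034, 0.177]
eef_rot: [0.602, 0.799, -0.0, -0.0]
contact_force: [0.0, 0.5, -0.7]
finger_gap: 0.0154
gripper_force: 78.6
```

Call:
jog_arm --pt "-1 0 0 0 0 0 1" --pt "-2 0 0 0 0 0 1" --pt "-4 0 0 0 0 0 1" --pt "-6 0 0 0 0 0 1" --pt "-8 0 0 0 0 0 1" --pt "-10 0 0 0 0 0 1" --pt "-12 0 0 0 0 0 1" --pt "-14 0 0 0 0 0 1"

```text
clock: 25.9
position: [0.5963, -0.0102, 0.1771]
eef_rot: [0.602, 0.799, -0.0, 0.0]
contact_force: [0.4, 0.8, -1.2]
finger_gap: 0.0154
gripper_force: 78.6
```

```bash
python3 wt.py
```

```text
tcp [ 0.5963 -0.0102  0.1771] yaw 1.85 F [ 0.4  0.8 -1.2] M [ 0.044  0.014 -0.059] gap 0.0154
{np.float64(0.03): np.int64(18), np.float64(0.033): np.int64(16), np.float64(0.036): np.int64(438), np.float64(0.039): np.int64(227), np.float64(0.042): np.int64(50), np.float64(0.045): np.int64(23), np.float64(0.048): np.int64(6), np.float64(0.051): np.int64(58), np.float64(0.054): np.int64(22), np.float64(0.057): np.int64(33), np.float64(0.06): np.int64(6), np.float64(0.063): np.int64(51), np.float64(0.066): np.int64(55), np.float64(0.069): np.int64(3), np.float64(0.072): np.int64(5), np.float64(0.075): np.int64(4), np.float64(0.078): np.int64(2), np.float64(0.081): np.int64(4), np.float64(0.084): np.int64(4)}
disc 439 [0.5859 0.0159 0.0386] ((588.8556518554688, 9.738957405090332), 20.59677505493164)
```

Call:
jog_arm --pt "-4 0 0 0 0 0 1" --pt "-8 0 0 0 0 0 1" --pt "-12 0 0 0 0 0 1" --pt "-14 0 -5 0 0 0 1" --pt "-14 0 -25 0 0 0 1" --pt "-14 0 -55 0 0 0 1" --pt "-14 0 -85 0 0 0 1" --pt "-14 0 -110 0 0 0 1"

```text
clock: 26.95
position: [0.6002, -0.0236, 0.2888]
eef_rot: [0.602, 0.799, 0.0, 0.0]
contact_force: [1.3, -0.6, -1.2]
finger_gap: 0.0153
gripper_force: 78.6
```

```bash
python3 - <<'E'
from h import *
report(); plan([.5057,.2459,.287],.265)
E
```

```text
tcp [ 0.6002 -0.0236  0.2888] yaw 1.85 F [ 1.3 -0.6 -1.2] M [-0.018  0.016 -0.046] gap 0.0153
plan [285.1 -16.7   1.6] [ 1.000e-03 -0.000e+00  1.585e+00]
```

Call:
jog_arm --pt "6 0 0 0 0 0.05 1" --pt "20 -1 0 0 0 0.16 1" --pt "40 -2 0 0 0 0.29 1" --pt "62 -4 0 0 0 0.42 1" --pt "86 -5 0 0 0 0.55 1" --pt "110 -6 0 0 0 0.68 1" --pt "135 -8 0 0 0 0.81 1" --pt "160 -9 0 0 0 0.94 1"

```text
clock: 27.95
position: [0.5471, 0.1285, 0.2875]
eef_rot: [0.899, 0.437, 0.0, 0.0]
contact_force: [0.2, -0.1, -0.9]
finger_gap: 0.0155
gripper_force: 78.6
```

```bash
python3 - <<'E'
from h import *
report(); plan([.5057,.2459,.287],.265)
E
```

```text
tcp [0.5471 0.1285 0.2875] yaw 0.905 F [ 0.2 -0.1 -0.9] M [-0.042 -0.015  0.018] gap 0.0155
plan [  66.8 -105.     0.5] [ 0.   -0.    0.64]
```

Call:
jog_arm --pt "14 -22 0 0 0 0.13 1" --pt "28 -44 0 0 0 0.26 1" --pt "41 -65 0 0 0 0.39 1" --pt "53 -84 0 0 0 0.51 1" --pt "62 -98 0 0 0 0.6 1" --pt "66.8 -105 0 0 0 0.64 1" --pt "66.8 -105 0 0 0 0.64 1" --pt "66.8 -105 0 0 0 0.64 1"

```text
clock: 28.95
position: [0.5057, 0.2447, 0.2872]
eef_rot: [0.991, 0.135, 0.0, 0.0]
contact_force: [-1.1, -0.7, -1.0]
finger_gap: 0.0154
gripper_force: 78.6
```

```bash
python3 - <<'E'
from h import *
s=report(); p=s["position"]; plan([.5057,.2459,.287],.265)
c,T=wrist(); P=pts(c,T); y=yawnow(); h=np.array([np.cos(y),np.sin(y)]); n=np.array([-h[1],h[0]])
Rel=P[...,:2]-p[:2]; a=Rel@h*1000; b=Rel@n*1000
m=(abs(a)<25)&(abs(b)<15)&(P[...,2]>.15)&(P[...,2]<.175); print("hook",m.sum(),np.percentile(a[m],[1,99]),np.percentile(b[m],[1,99]))
m=(abs(P[...,2]-.112)<.004)&(abs(a)<60)&(abs(b)<50); Q=np.c_[a[m],b[m]].astype(np.float32); print("block",cv2.minAreaRect(Q))
E
```

```text
tcp [0.5057 0.2447 0.2872] yaw 0.271 F [-1.1 -0.7 -1. ] M [0.025 0.074 0.049] gap 0.0154
plan [ 0.4 -1.2  0.2] [ 0.    -0.     0.006]
hook 103 [-1.59358418 15.08256227] [-3.52098074  3.43002039]
block ((6.611591339111328, 0.8268470764160156), (80.5174560546875, 66.06226348876953), 0.18114382028579712)
```

Call:
jog_arm --pt "0.2 -0.6 0 0 0 0.006 1" --pt "0.2 -1.1 0 0 0 0.006 1" --pt "0.2 -1.1 10 0 0 0.006 1" --pt "0.2 -1.1 30 0 0 0.006 1" --pt "0.2 -1.1 52 0 0 0.006 1" --pt "0.2 -1.1 75 0 0 0.006 1" --pt "0.2 -1.1 100 0 0 0.006 1" --pt "0.2 -1.1 120 0 0 0.006 1"

```text
clock: 30.0
position: [0.5049, 0.2459, 0.1655]
eef_rot: [0.991, 0.132, -0.001, 0.0]
contact_force: [0.3, -0.1, 0.2]
finger_gap: 0.0155
gripper_force: 78.6
```

Call:
jog_arm --pt "0 0 8 0 0 0 1" --pt "0 0 14 0 0 0 1" --pt "0 0 20 0 0 0 1" --pt "0 0 25 0 0 0 1" --pt "0 0 28 0 0 0 1" --pt "0 0 30 0 0 0 1" --pt "0 0 31 0 0 0 1" --pt "0 0 32 0 0 0 1"

```text
clock: 31.0
position: [0.5055, 0.2462, 0.1351]
eef_rot: [0.991, 0.132, 0.0, -0.0]
contact_force: [0.4, -0.3, -1.0]
finger_gap: 0.0154
gripper_force: 78.6
```

Call:
jog_arm --pt "0 0 0.3 0 0 0 1" --pt "0 0 0.6 0 0 0 1" --pt "0 0 0.9 0 0 0 1" --pt "0 0 1.2 0 0 0 1" --pt "0 0 1.4 0 0 0 1" --pt "0 0 1.5 0 0 0 1" --pt "0 0 1.5 0 0 0 1" --pt "0 0 1.5 0 0 0 1"

```text
clock: 32.0
position: [0.5055, 0.2462, 0.1337]
eef_rot: [0.991, 0.132, 0.0, -0.0]
contact_force: [-0.9, 0.9, 2.6]
finger_gap: 0.0155
gripper_force: 79.1
```

```bash
python3 - <<'E'
from h import *
report()
E
```

```text
tcp [0.5055 0.2462 0.1337] yaw 0.264 F [-0.9  0.9  2.6] M [-0.059  0.138 -0.026] gap 0.0155
```

Seated (contact 3–4 N). Open, then retreat.

Call:
jog_arm --pt "0 0 0 0 0 0 0.5" --pt "0 0 0 0 0 0 0.2" --pt "0 0 0 0 0 0 -0.2" --pt "0 0 0 0 0 0 -0.6" --pt "0 0 0 0 0 0 -1" --pt "0 0 0 0 0 0 -1" --pt "0 0 0 0 0 0 -1" --pt "0 0 0 0 0 0 -1"

```text
clock: 33.0
position: [0.5054, 0.2461, 0.1336]
eef_rot: [0.991, 0.132, -0.0, -0.0]
contact_force: [0.9, -0.4, -0.8]
finger_gap: 0.0852
gripper_force: 0.0
```

Call:
jog_arm --pt "0 0 -5 0 0 0 -1" --pt "0 0 -25 0 0 0 -1" --pt "0 0 -55 0 0 0 -1" --pt "0 0 -85 0 0 0 -1" --pt "-25 0 -107 0 0 0 -1" --pt "-55 0 -107 0 0 0 -1" --pt "-76 0 -107 0 0 0 -1" --pt "-76 0 -107 0 0 0 -1"

```text
clock: 34.0
position: [0.4311, 0.2261, 0.2412]
eef_rot: [0.991, 0.132, 0.0, -0.0]
contact_force: [1.3, -0.2, 0.8]
finger_gap: 0.0852
gripper_force: 0.0
```

```bash
python3 - <<'E'
from h import *
report(); c,T=wrist(); P=pts(c,T); a=capture("scene"); A=pts(a)
m=(np.hypot(P[...,0]-.508,P[...,1]-.246)<.03)&(P[...,2]>.168)&(P[...,2]<.19)
print("top",m.sum(),cv2.minAreaRect((P[m][:,:2]*1000).astype(np.float32)),np.median(P[m][:,2]))
m=(np.hypot(A[...,0]-.5886,A[...,1]-.0111)<.04)&(A[...,2]>.027)&(A[...,2]<.08); print("weight",m.sum(),np.percentile(A[m],[2,98],axis=0))
save("fin",np.hstack([cv2.resize(a["img"][190:310,150:340],None,fx=2.6,fy=2.6),cv2.resize(c["img"][40:160,200:310],None,fx=2.6,fy=2.6)])[:600,:800])
E
```

```text
tcp [0.4311 0.2261 0.2412] yaw 0.264 F [ 1.3 -0.2  0.8] M [ 0.022  0.028 -0.048] gap 0.0852
top 678 ((505.62872314453125, 246.12594604492188), (27.339962005615234, 17.514007568359375), 15.692112922668457) 0.17784932523674857
weight 175 [[ 0.5740942  -0.00594996  0.02806133]
 [ 0.61085671  0.03099752  0.06571109]]
```

View pics/fin.png

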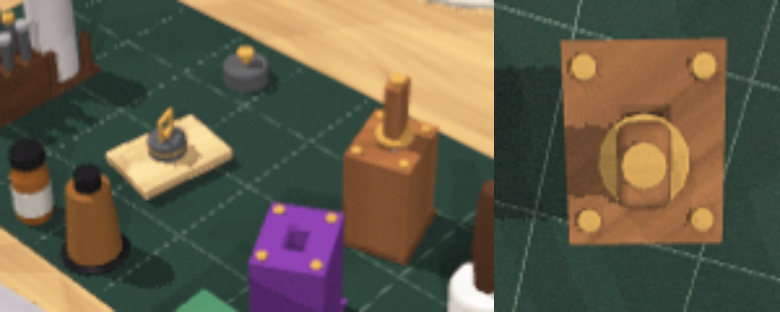

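The weight stands upright in the middle of the board at (167,140). The picker is fully seated in the block, with its top back at z .178.

```bash
python3 -c "
from rig import *
print(finish_job())"
```

```text
the job is handed in; nothing more can be done
None
```

The job is handed in at about 34 s: the weight stands upright about 1.5 mm from the board's centre, the picker is back down in its slot, the other things were left alone, and contact forces stayed under 5 N.

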